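# Find the full screw tin

## Task

Lift the three closed screw tins out of the perforated wash tray, feel which one is the heaviest, and stand the two lighter ones upright on the green mat without dropping them. Finish while holding the heaviest tin upright in the gripper, still, with its base at least 15 cm above the table. Leave the bottle, bowl and brush where they are.

Things in the scene. Friction and masses are not known exactly. Their poses are not given: they have to be found in the camera images.
- tin_a_mid (a point): one of the three identical closed screw tins: a smooth upright steel cylinder with a flush blue lid, 50 mm in diameter and 80 mm high; this point is its centre, 40 mm above its base; z is its axis. At the start it stands on the floor of the tray in a row of three. One of the three tins (any of them, not tellable by sight) is full and weighs 0.50 to 0.66 kg, the other two are part filled and weigh 0.16 to 0.24 kg each
- tin_b_mid (a point): one of the three identical closed screw tins: a smooth upright steel cylinder with a flush blue lid, 50 mm in diameter and 80 mm high; this point is its centre, 40 mm above its base; z is its axis. At the start it stands on the floor of the tray in a row of three. One of the three tins (any of them, not tellable by sight) is full and weighs 0.50 to 0.66 kg, the other two are part filled and weigh 0.16 to 0.24 kg each
- tin_c_mid (a point): one of the three identical closed screw tins: a smooth upright steel cylinder with a flush blue lid, 50 mm in diameter and 80 mm high; this point is its centre, 40 mm above its base; z is its axis. At the start it stands on the floor of the tray in a row of three. One of the three tins (any of them, not tellable by sight) is full and weighs 0.50 to 0.66 kg, the other two are part filled and weigh 0.16 to 0.24 kg each
- tray: fixed open perforated aluminium tray, 140 mm along its x, 290 mm along its y, walls 30 mm high and 4 mm thick, floor 4 mm thick; origin under its centre at table height. The tins stand in a row along its y, about 85 mm apart, with low blue separators (up to 20 mm above the table) between them. It stands on either the left or the right of the table, the mat on the other
- mat: fixed flat green mat, 160 mm along its x, 280 mm along its y, 6 mm thick (top 6 mm above the table); origin under its centre at table height
- bottle: bystander: small amber glass bottle with a white cap, 44 mm in diameter, 75 mm high; origin at its base
- bowl: bystander: steel bowl, 100 mm across, 45 mm high; origin at its base
- brush: bystander: cleaning brush with a white handle, 190 mm long, lying beyond the tray and mat
Things that resemble listed ones, but are neither listed nor needed, are in the scene too. What is shaped like the part that bears tin_c_mid but red is not meant.

How it is judged:
At the end, for the whole second after the job is handed in: Two tins stand upright (within 0.1 rad), still and let go on the mat, centres within its edges, each pressing on it with under 3.5 N (so they are the lighter ones). The third is held by the fingers alone, upright within 0.3 rad, still, its centre over 0.18 m above the table (base over 0.14 m) (((x of tin_a_mid in the frame of mat between -0.08 and 0.08 m and y of tin_a_mid in the frame of mat between -0.14 and 0.14 m and angle between tin_a_mid's own z axis and vertical below 0.1 rad and contact force between tin_a and mat between 0.5 and 3.5 N and contact force between tin_a and the arm below 0.1 N and contact force between tin_a and the fingers below 0.1 N and contact force between tin_a and tray below 0.1 N and linear speed of tin_a below 0.03 m/s) or (height (world z) of tin_a_mid above 0.18 m and angle between tin_a_mid's own z axis and vertical below 0.3 rad and linear speed of tin_a below 0.05 m/s and contact force between tin_a and the fingers above 2 N and contact force between tin_a and tin_b below 0.1 N and contact force between tin_a and tin_c below 0.1 N and contact force between tin_a and mat below 0.1 N and contact force between tin_a and tray below 0.1 N)) and ((x of tin_b_mid in the frame of mat between -0.08 and 0.08 m and y of tin_b_mid in the frame of mat between -0.14 and 0.14 m and angle between tin_b_mid's own z axis and vertical below 0.1 rad and contact force between tin_b and mat between 0.5 and 3.5 N and contact force between tin_b and the arm below 0.1 N and contact force between tin_b and the fingers below 0.1 N and contact force between tin_b and tray below 0.1 N and linear speed of tin_b below 0.03 m/s) or (height (world z) of tin_b_mid above 0.18 m and angle between tin_b_mid's own z axis and vertical below 0.3 rad and linear speed of tin_b below 0.05 m/s and contact force between tin_b and the fingers above 2 N and contact force between tin_b and tin_a below 0.1 N and contact force between tin_b and tin_c below 0.1 N and contact force between tin_b and mat below 0.1 N and contact force between tin_b and tray below 0.1 N)) and ((x of tin_c_mid in the frame of mat between -0.08 and 0.08 m and y of tin_c_mid in the frame of mat between -0.14 and 0.14 m and angle between tin_c_mid's own z axis and vertical below 0.1 rad and contact force between tin_c and mat between 0.5 and 3.5 N and contact force between tin_c and the arm below 0.1 N and contact force between tin_c and the fingers below 0.1 N and contact force between tin_c and tray below 0.1 N and linear speed of tin_c below 0.03 m/s) or (height (world z) of tin_c_mid above 0.18 m and angle between tin_c_mid's own z axis and vertical below 0.3 rad and linear speed of tin_c below 0.05 m/s and contact force between tin_c and the fingers above 2 N and contact force between tin_c and tin_a below 0.1 N and contact force between tin_c and tin_b below 0.1 N and contact force between tin_c and mat below 0.1 N and contact force between tin_c and tray below 0.1 N))); the arm keeps its last pose, push and grip.
It fails at once if a tin is dropped or thrown (moves faster than 0.5 m/s with no finger on it) ((contact force between tin_a and the fingers below 0.05 N and linear speed of tin_a above 0.5 m/s) or (contact force between tin_b and the fingers below 0.05 N and linear speed of tin_b above 0.5 m/s) or (contact force between tin_c and the fingers below 0.05 N and linear speed of tin_c above 0.5 m/s)).
It fails at once if the bottle, bowl or brush is moved by more than 30 mm (distance of any of bottle, bowl, brush from where it was at the start of the episode above 0.03 m).
It also fails if it takes over 72 s, if anything falls off the work surface, if the arm or the gripper's body presses on something with over 40 N, if the wrist force passes 120 N, or if a joint passes its speed limit or range.

## Robot

A 6-joint arm with a two-finger parallel gripper is mounted at the origin on the work surface. World frame = base frame: x ahead of the robot, y to its left, z up, the work surface at z = 0. Lengths are in m, angles in rad, forces in N, time in s.
With the tool pointing down it reaches from about 0.425 to 0.925 m from the base axis. Payload 12.5 kg.
Tool frame: the origin (TCP) lies at the very end of the fingers, on their centre line; the grasp point (between the pads) lies behind it (arm.grasp_offset is the z of the grasp point in the tool frame, in m); z points along the fingers, y is the line along which they close (so a half turn about z gives the same grasp; the last joint's range is limited). The gripper opens to 85 mm and grips with 20 to 120 N. Pads are 22 mm wide; open, the fingers measure 114 mm over their backs; the gripper's body (76 mm by 85 mm) begins 54 mm behind the grasp point. The pads swing forward as they close: fully open they stand 13 mm farther back than shut.
Start: joints at [1.141, 0.491, 1.559, -0, 1.092, -0.106], TCP at [0.199, 0.593, 0.231] pointing down, gripper open.
Joint ranges: [-3.1, 3.1], [-0.84, 2.19], [0.05, 2.79], [-1.13, 4.28], [0.06, 2.93], [-2.69, 2.69]. Speed limits (rad/s): [2.22, 2.22, 2.79, 3.14, 3.14, 3.14].

## Interface

Orientations are given as a unit quaternion [w, x, y, z].
In Python, from workcell import arm, imaging gives the robot as it stands.
- The arm moves only by the shell command python3 -m pendant 'ROWS' [FORCE]. ROWS is JSON, a list of rows, each an object of numbers: "jaw": the opening, from 0 (shut) to 1 (fully open); "tx", "ty", "tz": the shift along the tool's x, y, z in mm; "rx", "ry", "rz": the turn, a rotation vector about the tool's x, y, z in rad. A call has exactly 5 rows; each row shifts and turns the commanded pose from where the row before left it, along the tool's axes as they then stand; what a row does not reach is not made up. A row lasts 1/12 s, in which the tool goes at most 41.7 mm and 7.16 degrees, less where a joint would pass 70% of its speed; a pose out of reach is approached as far as the arm can. A call with a gripper value outside its range is refused whole. The fingers move at their own pace and stop on an object; FORCE is the grip in N (left out, the last holds). Time passes only in rows, so rows that do not move let the fingers close, or fill a call up. It gives the time, the measured TCP pose, the force, the opening and the grip force at its end, in the units of the state.
- arm.get_state(): the state, without advancing time (a new reading comes with each control period).
- imaging.camera(name): name is "side" or "top"; returns the picture (384x512x3 uint8, red, green, blue); there is no depth.
- imaging.camera_model(name): a dict with "K" (3x3 intrinsics, pixels), "pose" (4x4, takes a point from camera to world coordinates). Camera axes: x right, y up, looking along -z (the intrinsics and any distortion apply to the point x, -y, -z); pixel columns grow to the right and rows downward; lengths in m; the calibration is good to about 2 mm. A picture is of the moment at which its call begins. camera_model takes no time and is no camera call.
- arm.sign_off(): hands the job in; it is judged then, once.
The state is a dict: "time": time; "joint_positions": joint angles; "qd": joint speeds; "effort": joint torques, N m; "tcp_pos": TCP position; "ee_rot": TCP orientation; "force": force on the tool from outside, world axes, zero at the start; "wrist_torque": the same for the moment, N m; "grip_width": finger opening in m; "gripper_force": force on a finger pad.
Only numpy, scipy, OpenCV 4.12 (cv2) and the standard library are available. Lean on these libraries where they do the work, as an engineer would, in place of code of your own. Each camera call takes 0.05 s, during which the arm holds its last target. There are 200 camera calls.

## Working session

There is one attempt and no reset: what is moved stays moved. The work goes in short steps, Python scripts to look and compute and a shell command to move; the robot and the scene stay as the last step left them, time stands still between calls to the robot, and variables do not carry over. Pictures are saved under pics/ and viewed, at most 10 in all, crops included, and the job is handed in when it is done.

```bash
ls; mkdir -p pics; python3 - <<'E'
from workcell import arm, imaging
import cv2
for n in("top","side"):
    cv2.imwrite(f"pics/{n}0.png",imaging.camera(n)[:,:,::-1]); m=imaging.camera_model(n); print(n,m)
print(arm.get_state(),arm.grasp_offset)
E
```

```text
pics
top {'K': array([[416.49812817,   0.        , 257.2672932 ],
       [  0.        , 416.49812817, 194.5668617 ],
       [  0.        ,   0.        ,   1.        ]]), 'pose': array([[-1.95700864e-03,  9.95953700e-01, -8.98465176e-02,
         5.10034725e-01],
       [-9.99997431e-01, -2.05185527e-03, -9.63300995e-04,
        -7.26275991e-03],
       [-1.14375524e-03,  8.98444016e-02,  9.95955157e-01,
         1.13657326e+00],
       [ 0.00000000e+00,  0.00000000e+00,  0.00000000e+00,
         1.00000000e+00]])}
side {'K': array([[385.82623307,   0.        , 255.8565493 ],
       [  0.        , 385.82623307, 186.68281058],
       [  0.        ,   0.        ,   1.        ]]), 'pose': array([[ 0.80197514,  0.48138083, -0.35370662,  0.19079374],
       [-0.59733036,  0.64060785, -0.48251219, -0.54343598],
       [-0.00568488,  0.59824249,  0.80129496,  0.91830884],
       [ 0.        ,  0.        ,  0.        ,  1.        ]])}
{'time': 0.1, 'joint_positions': array([ 1.14141271e+00,  4.91460446e-01,  1.55942771e+00,  3.40441213e-05,
        1.09169975e+00, -1.05631941e-01]), 'qd': array([-8.37553931e-04, -1.42805897e-03, -3.36046176e-04,  5.45720444e-04,
        7.87923628e-05, -7.38638305e-04]), 'effort': array([ 2.84931295e-03, -6.19446158e+01, -2.62031382e+01, -2.76527277e-05,
        2.93498735e-03, -4.59157491e-06]), 'tcp_pos': array([0.19872742, 0.59233478, 0.2307968 ]), 'ee_rot': array([-1.46101586e-04,  1.61177537e-01,  9.86925303e-01, -4.75935755e-04]), 'force': array([ 0.12654496,  0.03682172, -0.26912395]), 'wrist_torque': array([ 0.00377688,  0.02435811, -0.00998085]), 'gripper_force': 0.0, 'grip_width': 0.08515604144999778} -0.0187
```

View pics/top0.png

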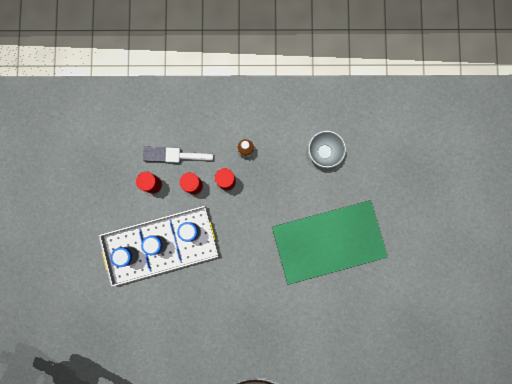

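View pics/side0.png

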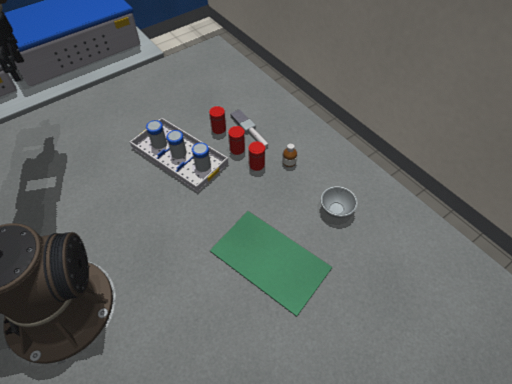

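The top view shows the tray with three blue-lidded tins at about (121,257), (152,245) and (188,232). The red decoys sit beyond it at row 180. The mat corners are at (273,226), (372,201), (387,258) and (288,283). The side view agrees. Next I'll refine these with a crop and compute positions.

```bash
cat > h.py <<'E'
import numpy as np
from workcell import arm, imaging
def ray(n,u,v,z):
    m=imaging.camera_model(n);K=m["K"];P=m["pose"]
    d=P[:3,:3]@np.array([(u-K[0,2])/K[0,0],-(v-K[1,2])/K[1,1],-1]);c=P[:3,3]
    return c+d*(z-c[2])/d[2]
E
python3 - <<'E'
import cv2,numpy as np
from h import *
im=cv2.imread("pics/top0.png")
hsv=cv2.cvtColor(im,cv2.COLOR_BGR2HSV)
b=cv2.inRange(hsv,(100,120,80),(125,255,255))
n,l,s,c=cv2.connectedComponentsWithStats(b)
for i in range(1,n):
    if s[i,4]>25: print(s[i],c[i].round(1))
crop=cv2.resize(im[200:292,95:222],None,fx=6,fy=6,interpolation=cv2.INTER_CUBIC); cv2.imwrite("pics/crop0.png",crop)
for p in [(121,257),(152,245),(188,232)]: print(ray("top",*p,.084).round(4))
for p in [(273,226),(372,201),(387,258),(288,283)]: print("mat",ray("top",*p,.006).round(4))
for p in [(101,235),(205,207),(217,257),(113,285)]: print("tray",ray("top",*p,.03).round(4))
for p in [(147,182),(191,183),(225,179)]: print("red",ray("top",*p,.08).round(4))
E
```

```text
[178 222  19  20 101] [188.2 231.5]
[139 230  22  39 150] [149.7 245.9]
[111 247  20  20 118] [121.4 256.5]
[0.4487 0.3353 0.084 ]
[0.4784 0.2583 0.084 ]
[0.5107 0.1683 0.084 ]
mat [ 0.5265 -0.0486  0.006 ]
mat [ 0.5938 -0.3183  0.006 ]
mat [ 0.4401 -0.3545  0.006 ]
mat [ 0.3744 -0.0879  0.006 ]
tray [0.5033 0.4074 0.03  ]
tray [0.5769 0.1329 0.03  ]
tray [0.4451 0.1001 0.03  ]
tray [0.373  0.3719 0.03  ]
red [0.6382 0.2754 0.08  ]
red [0.6354 0.1629 0.08  ]
red [0.6455 0.0762 0.08  ]
```

View pics/crop0.png

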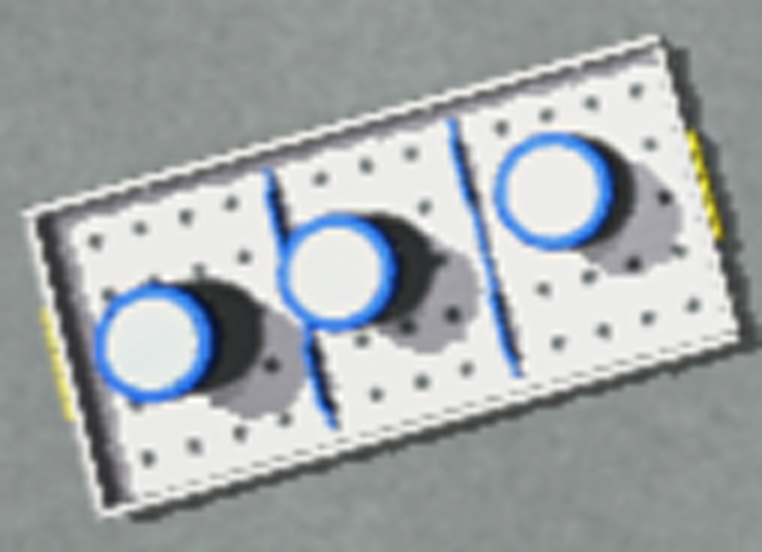

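Crop: the lids are centred at about (120.4,256.6), (150.9,244.7) and (186.9,231.4), and the tray is tilted 15°. I'll grip across the row, above the wall height.

```bash
cat >> h.py <<'E'
from scipy.spatial.transform import Rotation as Ro
T={"L":ray("top",120.4,256.6,.084),"M":ray("top",150.9,244.7,.084),"R":ray("top",186.9,231.4,.084),
   "P1":np.array([.468,-.144,0]),"P2":np.array([.499,-.260,0])}
def to(name,z,yaw=15):
    s=arm.get_state();q=s["ee_rot"];R=Ro.from_quat([q[1],q[2],q[3],q[0]]).as_matrix()
    a=np.radians(yaw);y=np.array([np.cos(a),np.sin(a),0]);zz=np.array([0,0,-1.]);G=np.c_[np.cross(y,zz),y,zz]
    t=T[name].copy();t[2]=z
    print(name,"t_mm now-axes",(R.T@(t-s["tcp_pos"])*1000).round(1),"t_mm goal-axes",(G.T@(t-s["tcp_pos"])*1000).round(1),"rot",Ro.from_matrix(R.T@G).as_rotvec().round(3))
E
python3 -m pendant '[{"jaw":1,"rz":0.0986},{"rz":0.0986},{"rz":0.0986},{"rz":0.0986},{"rz":0.0986}]' 40
python3 -m pendant '[{"jaw":1,"rz":0.0986},{"rz":0.0986},{"rz":0.0986},{"rz":0.0986},{"rz":0.0986}]'
python3 -c "
from h import *
print(T); to('L',.15); to('M',.15);to('R',.15)"
```

```text
{'L': array([0.44968675, 0.33687897, 0.084     ]), 'M': array([0.47914719, 0.26108347, 0.084     ]), 'R': array([0.51223664, 0.17111251, 0.084     ]), 'P1': array([ 0.468, -0.144,  0.   ]), 'P2': array([ 0.499, -0.26 ,  0.   ])}
L t_mm now-axes [-319.2 -162.3   80.9] t_mm goal-axes [-311.7  176.3   80.8] rot [-0.001  0.     0.985]
M t_mm now-axes [-371.2 -224.7   81. ] t_mm goal-axes [-392.5  185.1   80.8] rot [-0.001  0.     0.985]
R t_mm now-axes [-431.2 -299.5   81. ] t_mm goal-axes [-488.   193.8   80.8] rot [-0.001  0.     0.985]validation failed for argument at $[0]...
validation failed for argument at $[0]...
```

```bash

python3 -m pendant '[{"jaw":1,"tx":0,"ty":0,"tz":0,"rx":0,"ry":0,"rz":0.0986},{"jaw":1,"tx":0,"ty":0,"tz":0,"rx":0,"ry":0,"rz":0.0986},{"jaw":1,"tx":0,"ty":0,"tz":0,"rx":0,"ry":0,"rz":0.0986},{"jaw":1,"tx":0,"ty":0,"tz":0,"rx":0,"ry":0,"rz":0.0986},{"jaw":1,"tx":0,"ty":0,"tz":0,"rx":0,"ry":0,"rz":0.0986}]' 40
python3 -c "
from h import *
to('L',.15)"
```

```text
time: 0.52
tcp_pos: [0.1988, 0.5924, 0.2309]
ee_rot: [-0.0, 0.399, 0.917, -0.0]
force: [0.1, 0.1, 0.6]
grip_width: 0.0853
gripper_force: 0.0
L t_mm now-axes [-358.     9.8   81. ] t_mm goal-axes [-311.7  176.2   80.9] rot [-0.001  0.     0.487]
```

```bash

python3 -m pendant '[{"jaw":1,"tx":0,"ty":0,"tz":0,"rx":0,"ry":0,"rz":0.0975},{"jaw":1,"tx":0,"ty":0,"tz":0,"rx":0,"ry":0,"rz":0.0975},{"jaw":1,"tx":0,"ty":0,"tz":0,"rx":0,"ry":0,"rz":0.0975},{"jaw":1,"tx":0,"ty":0,"tz":0,"rx":0,"ry":0,"rz":0.0975},{"jaw":1,"tx":0,"ty":0,"tz":0,"rx":0,"ry":0,"rz":0.0975}]' >/dev/null
python3 -m pendant '[{"jaw":1,"tx":-31,"ty":17.6,"tz":8,"rx":0,"ry":0,"rz":0},{"jaw":1,"tx":-31,"ty":17.6,"tz":8,"rx":0,"ry":0,"rz":0},{"jaw":1,"tx":-31,"ty":17.6,"tz":8,"rx":0,"ry":0,"rz":0},{"jaw":1,"tx":-31,"ty":17.6,"tz":8,"rx":0,"ry":0,"rz":0},{"jaw":1,"tx":-31,"ty":17.6,"tz":8,"rx":0,"ry":0,"rz":0}]'
python3 -m pendant '[{"jaw":1,"tx":-31,"ty":17.6,"tz":8,"rx":0,"ry":0,"rz":0},{"jaw":1,"tx":-31,"ty":17.6,"tz":8,"rx":0,"ry":0,"rz":0},{"jaw":1,"tx":-31,"ty":17.6,"tz":8,"rx":0,"ry":0,"rz":0},{"jaw":1,"tx":-31,"ty":17.6,"tz":8,"rx":0,"ry":0,"rz":0},{"jaw":1,"tx":0,"ty":0,"tz":0,"rx":0,"ry":0,"rz":0}]'
python3 -c "
from h import *
to('L',.038)
print(arm.get_state()['joint_positions'])
import cv2
a=imaging.camera('top')[140:300,60:260,::-1];b=imaging.camera('side')[80:240,60:260,::-1]
cv2.imwrite('pics/a1.png',cv2.resize(np.hstack([a,b]),None,fx=2,fy=2))"
```

```text
time: 1.35
tcp_pos: [0.3253, 0.4648, 0.1908]
ee_rot: [-0.0, 0.607, 0.795, -0.0]
force: [0.7, 0.1, -0.9]
grip_width: 0.0854
gripper_force: 0.0
time: 1.77
tcp_pos: [0.4282, 0.3612, 0.1577]
ee_rot: [0.0, 0.608, 0.794, -0.001]
force: [0.4, 0.6, 0.6]
grip_width: 0.0854
gripper_force: 0.0
L t_mm now-axes [-29.   14.6 119.7] t_mm goal-axes [-29.1  14.5 119.7] rot [-0.002  0.001  0.001]
[ 5.83218108e-01  4.87666764e-01  1.79883558e+00 -9.18305909e-04
  8.56980271e-01  3.21280823e-01]
```

View pics/a1.png

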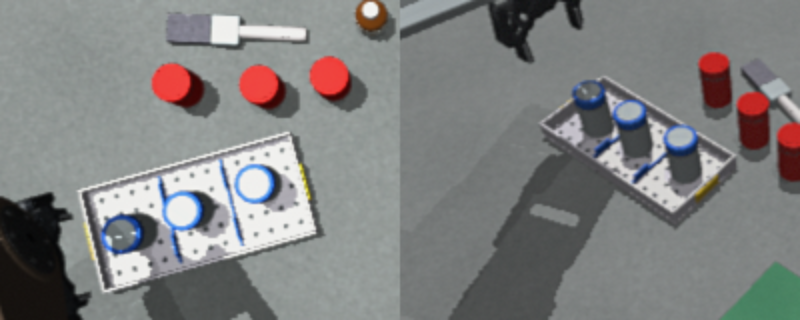

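The fingers are just left of tin L with tins and tray undisturbed. The measured TCP pose agrees with the picture. Now the descent.

```bash

python3 -m pendant '[{"jaw":1,"tx":-29,"ty":14.5,"tz":0,"rx":0,"ry":0,"rz":0},{"jaw":1,"tx":0,"ty":0,"tz":0,"rx":0,"ry":0,"rz":0},{"jaw":1,"tx":0,"ty":0,"tz":25,"rx":0,"ry":0,"rz":0},{"jaw":1,"tx":0,"ty":0,"tz":25,"rx":0,"ry":0,"rz":0},{"jaw":1,"tx":0,"ty":0,"tz":0,"rx":0,"ry":0,"rz":0}]'
python3 -c "
from h import *
to('L',.038)
import cv2
a=imaging.camera('top')[200:300,60:200,::-1];b=imaging.camera('side')[80:180,90:230,::-1]
cv2.imwrite('pics/a2.png',cv2.resize(np.hstack([a,b]),None,fx=2.8,fy=2.8,interpolation=2))"
```

```text
time: 2.28
tcp_pos: [0.4446, 0.3409, 0.1061]
ee_rot: [-0.001, 0.607, 0.795, -0.002]
force: [-1.1, -0.1, -0.7]
grip_width: 0.0856
gripper_force: 0.0
L t_mm now-axes [-5.2  4.2 68.1] t_mm goal-axes [-5.2  3.9 68.1] rot [-0.005  0.001  0.006]
```

View pics/a2.png

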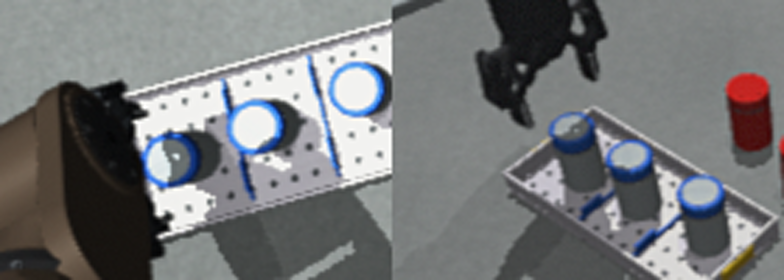

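```bash
python3 - <<'E'
from h import *
s=arm.get_state();q=s["ee_rot"];R=Ro.from_quat([q[1],q[2],q[3],q[0]]).as_matrix();p=s["tcp_pos"]
for n,o,cx in (("top",(60,200),0),("side",(90,80),392)):
    m=imaging.camera_model(n);P=np.linalg.inv(m["pose"]);K=m["K"]
    for k,d in (("tcp",[0,0,0]),("f+",[0,.0495,-.012]),("f-",[0,-.0495,-.012]),("f+up",[0,.05,-.06]),("f-up",[0,-.05,-.06])):
        w=p+R@np.array(d);c=P[:3,:3]@w+P[:3,3];u=K@[c[0]/-c[2],-c[1]/-c[2],1]
        print(n,k,((u[:2]-o)*2.8+[cx,0]).round())
E
```

```text
top tcp [154. 164.]
top f+ [136. 110.]
top f- [163. 221.]
top f+up [115. 110.]
top f-up [143. 229.]
side tcp [560. 108.]
side f+ [592.  75.]
side f- [523. 125.]
side f+up [583.  40.]
side f-up [510.  91.]
```

The projected fingertips match the picture (side view (592,75) and (523,125)), so the pose is right. I'll go down, grip and lift.

```bash

python3 -m pendant '[{"jaw":1,"tx":-5,"ty":4,"tz":0,"rx":0,"ry":0,"rz":0},{"jaw":1,"tx":0,"ty":0,"tz":20,"rx":0,"ry":0,"rz":0},{"jaw":1,"tx":0,"ty":0,"tz":20,"rx":0,"ry":0,"rz":0},{"jaw":1,"tx":0,"ty":0,"tz":20,"rx":0,"ry":0,"rz":0},{"jaw":1,"tx":0,"ty":0,"tz":0,"rx":0,"ry":0,"rz":0}]'
python3 -m pendant '[{"jaw":1,"tx":0,"ty":0,"tz":0,"rx":0,"ry":0,"rz":0},{"jaw":1,"tx":0,"ty":0,"tz":0,"rx":0,"ry":0,"rz":0},{"jaw":1,"tx":0,"ty":0,"tz":0,"rx":0,"ry":0,"rz":0},{"jaw":1,"tx":0,"ty":0,"tz":0,"rx":0,"ry":0,"rz":0},{"jaw":1,"tx":0,"ty":0,"tz":0,"rx":0,"ry":0,"rz":0}]'
python3 -c "
from h import *
to('L',.038)"
```

```text
time: 2.8
tcp_pos: [0.4515, 0.3369, 0.0479]
ee_rot: [-0.0, 0.607, 0.795, -0.001]
force: [0.0, 0.1, -0.0]
grip_width: 0.0853
gripper_force: 0.0
time: 3.22
tcp_pos: [0.4522, 0.3374, 0.0502]
ee_rot: [0.0, 0.607, 0.795, 0.001]
force: [-0.0, -0.2, 0.5]
grip_width: 0.0854
gripper_force: 0.0
L t_mm now-axes [ 0.1 -2.6 12.2] t_mm goal-axes [ 0.1 -2.6 12.2] rot [ 0.001 -0.     0.005]
```

```bash

python3 -m pendant '[{"jaw":1,"tx":0,"ty":-2.5,"tz":12,"rx":0,"ry":0,"rz":0},{"jaw":1,"tx":0,"ty":0,"tz":0,"rx":0,"ry":0,"rz":0},{"jaw":0,"tx":0,"ty":0,"tz":0,"rx":0,"ry":0,"rz":0},{"jaw":0,"tx":0,"ty":0,"tz":0,"rx":0,"ry":0,"rz":0},{"jaw":0,"tx":0,"ty":0,"tz":0,"rx":0,"ry":0,"rz":0}]' 50
python3 -m pendant '[{"jaw":0,"tx":0,"ty":0,"tz":0,"rx":0,"ry":0,"rz":0},{"jaw":0,"tx":0,"ty":0,"tz":0,"rx":0,"ry":0,"rz":0},{"jaw":0,"tx":0,"ty":0,"tz":0,"rx":0,"ry":0,"rz":0},{"jaw":0,"tx":0,"ty":0,"tz":0,"rx":0,"ry":0,"rz":0},{"jaw":0,"tx":0,"ty":0,"tz":0,"rx":0,"ry":0,"rz":0}]'
```

```text
time: 3.63
tcp_pos: [0.4497, 0.3367, 0.0378]
ee_rot: [0.0, 0.607, 0.795, 0.0]
force: [-2.4, -0.5, 3.3]
grip_width: 0.0516
gripper_force: 2.5
time: 4.05
tcp_pos: [0.4498, 0.3367, 0.038]
ee_rot: [0.0, 0.607, 0.795, 0.0]
force: [-2.0, -0.6, 5.6]
grip_width: 0.0493
gripper_force: 51.2
```

Gripped at 49 mm. Lifting to feel the weight.

```bash

python3 -m pendant '[{"jaw":0,"tx":0,"ty":0,"tz":-8,"rx":0,"ry":0,"rz":0},{"jaw":0,"tx":0,"ty":0,"tz":-20,"rx":0,"ry":0,"rz":0},{"jaw":0,"tx":0,"ty":0,"tz":-25,"rx":0,"ry":0,"rz":0},{"jaw":0,"tx":0,"ty":0,"tz":-25,"rx":0,"ry":0,"rz":0},{"jaw":0,"tx":0,"ty":0,"tz":-25,"rx":0,"ry":0,"rz":0}]'
python3 -m pendant '[{"jaw":0,"tx":0,"ty":0,"tz":-20,"rx":0,"ry":0,"rz":0},{"jaw":0,"tx":0,"ty":0,"tz":0,"rx":0,"ry":0,"rz":0},{"jaw":0,"tx":0,"ty":0,"tz":0,"rx":0,"ry":0,"rz":0},{"jaw":0,"tx":0,"ty":0,"tz":0,"rx":0,"ry":0,"rz":0},{"jaw":0,"tx":0,"ty":0,"tz":0,"rx":0,"ry":0,"rz":0}]'
python3 -m pendant '[{"jaw":0,"tx":0,"ty":0,"tz":0,"rx":0,"ry":0,"rz":0},{"jaw":0,"tx":0,"ty":0,"tz":0,"rx":0,"ry":0,"rz":0},{"jaw":0,"tx":0,"ty":0,"tz":0,"rx":0,"ry":0,"rz":0},{"jaw":0,"tx":0,"ty":0,"tz":0,"rx":0,"ry":0,"rz":0},{"jaw":0,"tx":0,"ty":0,"tz":0,"rx":0,"ry":0,"rz":0}]'
python3 -c "
from h import *
to('P1',.15)
import cv2
a=imaging.camera('top')[200:300,60:200,::-1];b=imaging.camera('side')[60:160,90:230,::-1]
cv2.imwrite('pics/a3.png',cv2.resize(np.hstack([a,b]),None,fx=2.8,fy=2.8,interpolation=2))"
```

```text
time: 4.47
tcp_pos: [0.4493, 0.3364, 0.1418]
ee_rot: [-0.0, 0.607, 0.795, -0.0]
force: [1.5, -0.1, -1.6]
grip_width: 0.0492
gripper_force: 52.1
time: 4.88
tcp_pos: [0.449, 0.3362, 0.1592]
ee_rot: [-0.0, 0.607, 0.795, -0.001]
force: [-0.6, -0.6, -2.8]
grip_width: 0.049
gripper_force: 52.1
time: 5.3
tcp_pos: [0.4495, 0.3365, 0.1601]
ee_rot: [-0.0, 0.607, 0.795, -0.0]
force: [-0.7, -1.2, -1.6]
grip_width: 0.049
gripper_force: 52.1
P1 t_mm now-axes [-468.4 -108.7   10.1] t_mm goal-axes [-468.9 -106.5   10.1] rot [-0.     0.     0.005]
```

View pics/a3.png

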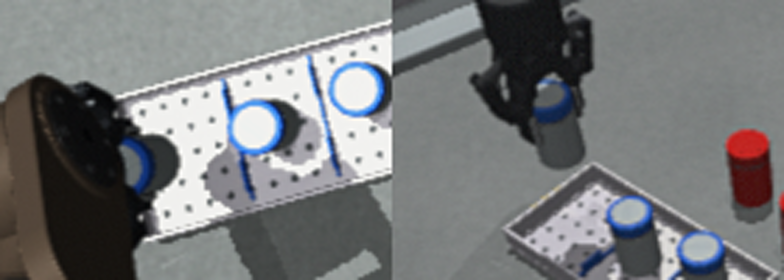

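The tin is held upright. The reading is about -2 N (about 0.2 kg), so L is a light one. Carrying it to the mat.

```bash

python3 -m pendant '[{"jaw":0,"tx":-12,"ty":-3,"tz":0,"rx":0,"ry":0,"rz":0},{"jaw":0,"tx":-25,"ty":-5.5,"tz":0,"rx":0,"ry":0,"rz":0},{"jaw":0,"tx":-30,"ty":-7,"tz":0,"rx":0,"ry":0,"rz":0},{"jaw":0,"tx":-30,"ty":-7,"tz":0,"rx":0,"ry":0,"rz":0},{"jaw":0,"tx":-30,"ty":-7,"tz":0,"rx":0,"ry":0,"rz":0}]'
python3 -m pendant '[{"jaw":0,"tx":-30,"ty":-7,"tz":0,"rx":0,"ry":0,"rz":0},{"jaw":0,"tx":-30,"ty":-7,"tz":0,"rx":0,"ry":0,"rz":0},{"jaw":0,"tx":-30,"ty":-7,"tz":0,"rx":0,"ry":0,"rz":0},{"jaw":0,"tx":-30,"ty":-7,"tz":0,"rx":0,"ry":0,"rz":0},{"jaw":0,"tx":-30,"ty":-7,"tz":0,"rx":0,"ry":0,"rz":0}]' | head -2
python3 -m pendant '[{"jaw":0,"tx":-30,"ty":-7,"tz":0,"rx":0,"ry":0,"rz":0},{"jaw":0,"tx":-30,"ty":-7,"tz":0,"rx":0,"ry":0,"rz":0},{"jaw":0,"tx":-30,"ty":-7,"tz":0,"rx":0,"ry":0,"rz":0},{"jaw":0,"tx":-30,"ty":-7,"tz":0,"rx":0,"ry":0,"rz":0},{"jaw":0,"tx":-30,"ty":-7,"tz":0,"rx":0,"ry":0,"rz":0}]' | head -2
python3 -m pendant '[{"jaw":0,"tx":-28,"ty":-6,"tz":0,"rx":0,"ry":0,"rz":0},{"jaw":0,"tx":-14,"ty":-3,"tz":0,"rx":0,"ry":0,"rz":0},{"jaw":0,"tx":0,"ty":0,"tz":0,"rx":0,"ry":0,"rz":0},{"jaw":0,"tx":0,"ty":0,"tz":0,"rx":0,"ry":0,"rz":0},{"jaw":0,"tx":0,"ty":0,"tz":0,"rx":0,"ry":0,"rz":0}]'
python3 -c "
from h import *
to('P1',.040)"
```

```text
time: 5.82
tcp_pos: [0.4541, 0.2045, 0.1603]
ee_rot: [0.0, 0.607, 0.795, 0.0]
force: [2.0, 0.0, -1.6]
grip_width: 0.0489
gripper_force: 52.1
time: 6.23
tcp_pos: [0.4598, 0.0504, 0.1605]
time: 6.65
tcp_pos: [0.4653, -0.1035, 0.1604]
time: 7.07
tcp_pos: [0.4679, -0.144, 0.1602]
ee_rot: [-0.0, 0.607, 0.795, 0.0]
force: [-0.0, 0.3, -1.3]
grip_width: 0.0489
gripper_force: 52.1
P1 t_mm now-axes [-1.000e-01  2.000e-01  1.202e+02] t_mm goal-axes [-1.000e-01  1.000e-01  1.202e+02] rot [-0.    -0.     0.005]
```

```bash

python3 -m pendant '[{"jaw":0,"tx":0,"ty":0,"tz":20,"rx":0,"ry":0,"rz":0},{"jaw":0,"tx":0,"ty":0,"tz":30,"rx":0,"ry":0,"rz":0},{"jaw":0,"tx":0,"ty":0,"tz":30,"rx":0,"ry":0,"rz":0},{"jaw":0,"tx":0,"ty":0,"tz":25,"rx":0,"ry":0,"rz":0},{"jaw":0,"tx":0,"ty":0,"tz":9,"rx":0,"ry":0,"rz":0}]' | head -2
python3 -m pendant '[{"jaw":0,"tx":0,"ty":0,"tz":0,"rx":0,"ry":0,"rz":0},{"jaw":0,"tx":0,"ty":0,"tz":0,"rx":0,"ry":0,"rz":0},{"jaw":0,"tx":0,"ty":0,"tz":2,"rx":0,"ry":0,"rz":0},{"jaw":0,"tx":0,"ty":0,"tz":1,"rx":0,"ry":0,"rz":0},{"jaw":0,"tx":0,"ty":0,"tz":0,"rx":0,"ry":0,"rz":0}]'
python3 -m pendant '[{"jaw":0,"tx":0,"ty":0,"tz":1,"rx":0,"ry":0,"rz":0},{"jaw":0,"tx":0,"ty":0,"tz":1,"rx":0,"ry":0,"rz":0},{"jaw":0,"tx":0,"ty":0,"tz":0.5,"rx":0,"ry":0,"rz":0},{"jaw":0,"tx":0,"ty":0,"tz":0,"rx":0,"ry":0,"rz":0},{"jaw":0,"tx":0,"ty":0,"tz":0,"rx":0,"ry":0,"rz":0}]'
```

```text
time: 7.48
tcp_pos: [0.4672, -0.1429, 0.0438]
time: 7.9
tcp_pos: [0.4687, -0.1446, 0.0442]
ee_rot: [0.001, 0.607, 0.795, 0.0]
force: [0.3, -0.0, -1.9]
grip_width: 0.0491
gripper_force: 52.2
time: 8.32
tcp_pos: [0.4683, -0.1445, 0.0408]
ee_rot: [-0.0, 0.607, 0.795, 0.0]
force: [-0.5, -0.3, -1.8]
grip_width: 0.0487
gripper_force: 52.2
```

```bash

python3 -m pendant '[{"jaw":0,"tx":0,"ty":0,"tz":0.7,"rx":0,"ry":0,"rz":0},{"jaw":0,"tx":0,"ty":0,"tz":0.3,"rx":0,"ry":0,"rz":0},{"jaw":0,"tx":0,"ty":0,"tz":0,"rx":0,"ry":0,"rz":0},{"jaw":0,"tx":0,"ty":0,"tz":0,"rx":0,"ry":0,"rz":0},{"jaw":0,"tx":0,"ty":0,"tz":0,"rx":0,"ry":0,"rz":0}]'
python3 -m pendant '[{"jaw":0,"tx":0,"ty":0,"tz":0.7,"rx":0,"ry":0,"rz":0},{"jaw":0,"tx":0,"ty":0,"tz":0.3,"rx":0,"ry":0,"rz":0},{"jaw":0,"tx":0,"ty":0,"tz":0,"rx":0,"ry":0,"rz":0},{"jaw":0,"tx":0,"ty":0,"tz":0,"rx":0,"ry":0,"rz":0},{"jaw":0,"tx":0,"ty":0,"tz":0,"rx":0,"ry":0,"rz":0}]'
```

```text
time: 8.73
tcp_pos: [0.4684, -0.1445, 0.04]
ee_rot: [0.0, 0.607, 0.795, 0.0]
force: [-1.1, 0.4, 5.8]
grip_width: 0.0493
gripper_force: 52.8
time: 9.15
tcp_pos: [0.4684, -0.1445, 0.0399]
ee_rot: [0.0, 0.607, 0.795, 0.0]
force: [-3.9, 1.2, 22.2]
grip_width: 0.0489
gripper_force: 54.5
```

```bash

python3 -m pendant '[{"jaw":0,"tx":0,"ty":0,"tz":-0.9,"rx":0,"ry":0,"rz":0},{"jaw":0,"tx":0,"ty":0,"tz":0,"rx":0,"ry":0,"rz":0},{"jaw":0.65,"tx":0,"ty":0,"tz":0,"rx":0,"ry":0,"rz":0},{"jaw":0.75,"tx":0,"ty":0,"tz":0,"rx":0,"ry":0,"rz":0},{"jaw":1,"tx":0,"ty":0,"tz":0,"rx":0,"ry":0,"rz":0}]'
python3 -m pendant '[{"jaw":1,"tx":0,"ty":0,"tz":0,"rx":0,"ry":0,"rz":0},{"jaw":1,"tx":0,"ty":0,"tz":0,"rx":0,"ry":0,"rz":0},{"jaw":1,"tx":0,"ty":0,"tz":0,"rx":0,"ry":0,"rz":0},{"jaw":1,"tx":0,"ty":0,"tz":-15,"rx":0,"ry":0,"rz":0},{"jaw":1,"tx":0,"ty":0,"tz":-25,"rx":0,"ry":0,"rz":0}]'
python3 -m pendant '[{"jaw":1,"tx":0,"ty":0,"tz":-30,"rx":0,"ry":0,"rz":0},{"jaw":1,"tx":0,"ty":0,"tz":-30,"rx":0,"ry":0,"rz":0},{"jaw":1,"tx":0,"ty":0,"tz":-20,"rx":0,"ry":0,"rz":0},{"jaw":1,"tx":0,"ty":0,"tz":0,"rx":0,"ry":0,"rz":0},{"jaw":1,"tx":0,"ty":0,"tz":0,"rx":0,"ry":0,"rz":0}]'
python3 -c "
from h import *
to('M',.16)
import cv2
a=imaging.camera('top')[190:300,240:400,::-1];b=imaging.camera('side')[190:300,200:360,::-1]
cv2.imwrite('pics/a4.png',cv2.resize(np.hstack([a,b]),None,fx=2.5,fy=2.5,interpolation=2))"
```

```text
time: 9.57
tcp_pos: [0.4683, -0.1445, 0.0395]
ee_rot: [-0.0, 0.607, 0.795, 0.0]
force: [-0.5, -0.6, 0.2]
grip_width: 0.0744
gripper_force: 0.0
time: 9.98
tcp_pos: [0.4674, -0.1441, 0.0784]
ee_rot: [-0.002, 0.607, 0.795, -0.0]
force: [-0.2, 0.0, 0.2]
grip_width: 0.0855
gripper_force: 0.0
time: 10.4
tcp_pos: [0.4686, -0.1446, 0.1605]
ee_rot: [0.001, 0.607, 0.795, 0.0]
force: [0.4, -0.1, -0.2]
grip_width: 0.0856
gripper_force: 0.0
M t_mm now-axes [3.886e+02 1.170e+02 1.000e-01] t_mm goal-axes [389.1 115.2   0.5] rot [0.002 0.001 0.005]
```

View pics/a4.png

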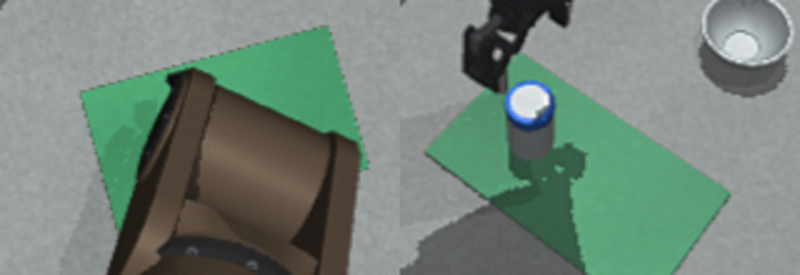

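The tin stands upright on the mat, in the side crop at (530,120). On to M.

```bash

python3 -m pendant '[{"jaw":1,"tx":15,"ty":5,"tz":0,"rx":0,"ry":0,"rz":0},{"jaw":1,"tx":36,"ty":11,"tz":0,"rx":0,"ry":0,"rz":0},{"jaw":1,"tx":36,"ty":11,"tz":0,"rx":0,"ry":0,"rz":0},{"jaw":1,"tx":36,"ty":11,"tz":0,"rx":0,"ry":0,"rz":0},{"jaw":1,"tx":36,"ty":11,"tz":0,"rx":0,"ry":0,"rz":0}]' | head -2
python3 -m pendant '[{"jaw":1,"tx":36,"ty":11,"tz":0,"rx":0,"ry":0,"rz":0},{"jaw":1,"tx":36,"ty":11,"tz":0,"rx":0,"ry":0,"rz":0},{"jaw":1,"tx":36,"ty":11,"tz":0,"rx":0,"ry":0,"rz":0},{"jaw":1,"tx":36,"ty":11,"tz":0,"rx":0,"ry":0,"rz":0},{"jaw":1,"tx":36,"ty":11,"tz":0,"rx":0,"ry":0,"rz":0}]' | head -2
python3 -m pendant '[{"jaw":1,"tx":36,"ty":9,"tz":0,"rx":0,"ry":0,"rz":0},{"jaw":1,"tx":14,"ty":4,"tz":0,"rx":0,"ry":0,"rz":0},{"jaw":1,"tx":0,"ty":0,"tz":0,"rx":0,"ry":0,"rz":0},{"jaw":1,"tx":0,"ty":0,"tz":0,"rx":0,"ry":0,"rz":0},{"jaw":1,"tx":0,"ty":0,"tz":0,"rx":0,"ry":0,"rz":0}]'
python3 -c "
from h import *
to('M',.038)"
```

```text
time: 10.92
tcp_pos: [0.473, 0.0233, 0.1584]
time: 11.33
tcp_pos: [0.4787, 0.2117, 0.1583]
time: 11.75
tcp_pos: [0.4784, 0.2607, 0.1588]
ee_rot: [-0.0, 0.607, 0.795, -0.001]
force: [-0.8, 0.3, -0.1]
grip_width: 0.0854
gripper_force: 0.0
M t_mm now-axes [  0.2   1.  120.8] t_mm goal-axes [  0.2   0.8 120.8] rot [-0.002  0.     0.005]
```

```bash

python3 -m pendant '[{"jaw":1,"tx":0,"ty":1,"tz":20,"rx":0,"ry":0,"rz":0},{"jaw":1,"tx":0,"ty":0,"tz":35,"rx":0,"ry":0,"rz":0},{"jaw":1,"tx":0,"ty":0,"tz":30,"rx":0,"ry":0,"rz":0},{"jaw":1,"tx":0,"ty":0,"tz":25,"rx":0,"ry":0,"rz":0},{"jaw":1,"tx":0,"ty":0,"tz":10,"rx":0,"ry":0,"rz":0}]'
python3 -m pendant '[{"jaw":1,"tx":0,"ty":0,"tz":0,"rx":0,"ry":0,"rz":0},{"jaw":1,"tx":0,"ty":0,"tz":0,"rx":0,"ry":0,"rz":0},{"jaw":0,"tx":0,"ty":0,"tz":0,"rx":0,"ry":0,"rz":0},{"jaw":0,"tx":0,"ty":0,"tz":0,"rx":0,"ry":0,"rz":0},{"jaw":0,"tx":0,"ty":0,"tz":0,"rx":0,"ry":0,"rz":0}]'
python3 -m pendant '[{"jaw":0,"tx":0,"ty":0,"tz":0,"rx":0,"ry":0,"rz":0},{"jaw":0,"tx":0,"ty":0,"tz":0,"rx":0,"ry":0,"rz":0},{"jaw":0,"tx":0,"ty":0,"tz":0,"rx":0,"ry":0,"rz":0},{"jaw":0,"tx":0,"ty":0,"tz":0,"rx":0,"ry":0,"rz":0},{"jaw":0,"tx":0,"ty":0,"tz":0,"rx":0,"ry":0,"rz":0}]'
```

```text
time: 12.17
tcp_pos: [0.4787, 0.2599, 0.0367]
ee_rot: [-0.001, 0.608, 0.794, -0.002]
force: [0.7, -0.5, 0.0]
grip_width: 0.0854
gripper_force: 0.0
time: 12.58
tcp_pos: [0.4802, 0.262, 0.041]
ee_rot: [0.0, 0.607, 0.795, 0.001]
force: [-3.2, 0.1, 2.9]
grip_width: 0.0514
gripper_force: 2.0
time: 13.0
tcp_pos: [0.48, 0.262, 0.0411]
ee_rot: [0.0, 0.607, 0.795, 0.001]
force: [-2.0, -1.1, 8.5]
grip_width: 0.0492
gripper_force: 50.4
```

```bash

python3 -m pendant '[{"jaw":0,"tx":0,"ty":0,"tz":-8,"rx":0,"ry":0,"rz":0},{"jaw":0,"tx":0,"ty":0,"tz":-20,"rx":0,"ry":0,"rz":0},{"jaw":0,"tx":0,"ty":0,"tz":-25,"rx":0,"ry":0,"rz":0},{"jaw":0,"tx":0,"ty":0,"tz":-25,"rx":0,"ry":0,"rz":0},{"jaw":0,"tx":0,"ty":0,"tz":-25,"rx":0,"ry":0,"rz":0}]' 65
python3 -m pendant '[{"jaw":0,"tx":0,"ty":0,"tz":-17,"rx":0,"ry":0,"rz":0},{"jaw":0,"tx":0,"ty":0,"tz":0,"rx":0,"ry":0,"rz":0},{"jaw":0,"tx":0,"ty":0,"tz":0,"rx":0,"ry":0,"rz":0},{"jaw":0,"tx":0,"ty":0,"tz":0,"rx":0,"ry":0,"rz":0},{"jaw":0,"tx":0,"ty":0,"tz":0,"rx":0,"ry":0,"rz":0}]'
python3 -m pendant '[{"jaw":0,"tx":0,"ty":0,"tz":0,"rx":0,"ry":0,"rz":0},{"jaw":0,"tx":0,"ty":0,"tz":0,"rx":0,"ry":0,"rz":0},{"jaw":0,"tx":0,"ty":0,"tz":0,"rx":0,"ry":0,"rz":0},{"jaw":0,"tx":0,"ty":0,"tz":0,"rx":0,"ry":0,"rz":0},{"jaw":0,"tx":0,"ty":0,"tz":0,"rx":0,"ry":0,"rz":0}]'
python3 -c "
from h import *
to('P2',.16)"
```

```text
time: 13.42
tcp_pos: [0.4795, 0.2618, 0.1445]
ee_rot: [0.0, 0.607, 0.795, 0.0]
force: [-0.0, 0.3, -1.7]
grip_width: 0.0485
gripper_force: 67.6
time: 13.83
tcp_pos: [0.4792, 0.2617, 0.1586]
ee_rot: [-0.001, 0.607, 0.795, -0.001]
force: [1.0, 0.5, -1.5]
grip_width: 0.0485
gripper_force: 67.6
time: 14.25
tcp_pos: [0.4797, 0.2618, 0.1595]
ee_rot: [-0.0, 0.607, 0.795, -0.0]
force: [0.1, -0.1, -2.3]
grip_width: 0.0489
gripper_force: 67.6
P2 t_mm now-axes [-5.085e+02 -1.188e+02 -5.000e-01] t_mm goal-axes [-5.090e+02 -1.164e+02 -5.000e-01] rot [-0.    -0.     0.005]
```

M also reads about 2 N, so it is light and R should be the heavy one. M goes to P2.

```bash

python3 -m pendant '[{"jaw":0,"tx":-12,"ty":-3,"tz":0,"rx":0,"ry":0,"rz":0},{"jaw":0,"tx":-25,"ty":-6,"tz":0,"rx":0,"ry":0,"rz":0},{"jaw":0,"tx":-30,"ty":-7,"tz":0,"rx":0,"ry":0,"rz":0},{"jaw":0,"tx":-30,"ty":-7,"tz":0,"rx":0,"ry":0,"rz":0},{"jaw":0,"tx":-30,"ty":-7,"tz":0,"rx":0,"ry":0,"rz":0}]' | head -2
python3 -m pendant '[{"jaw":0,"tx":-30,"ty":-7,"tz":0,"rx":0,"ry":0,"rz":0},{"jaw":0,"tx":-30,"ty":-7,"tz":0,"rx":0,"ry":0,"rz":0},{"jaw":0,"tx":-30,"ty":-7,"tz":0,"rx":0,"ry":0,"rz":0},{"jaw":0,"tx":-30,"ty":-7,"tz":0,"rx":0,"ry":0,"rz":0},{"jaw":0,"tx":-30,"ty":-7,"tz":0,"rx":0,"ry":0,"rz":0}]' | head -2
python3 -m pendant '[{"jaw":0,"tx":-30,"ty":-7,"tz":0,"rx":0,"ry":0,"rz":0},{"jaw":0,"tx":-30,"ty":-7,"tz":0,"rx":0,"ry":0,"rz":0},{"jaw":0,"tx":-30,"ty":-7,"tz":0,"rx":0,"ry":0,"rz":0},{"jaw":0,"tx":-30,"ty":-7,"tz":0,"rx":0,"ry":0,"rz":0},{"jaw":0,"tx":-30,"ty":-7,"tz":0,"rx":0,"ry":0,"rz":0}]' | head -2
python3 -m pendant '[{"jaw":0,"tx":-30,"ty":-7,"tz":0,"rx":0,"ry":0,"rz":0},{"jaw":0,"tx":-30,"ty":-7,"tz":0,"rx":0,"ry":0,"rz":0},{"jaw":0,"tx":-15,"ty":-3.5,"tz":0,"rx":0,"ry":0,"rz":0},{"jaw":0,"tx":-6.5,"ty":-1.5,"tz":0,"rx":0,"ry":0,"rz":0},{"jaw":0,"tx":0,"ty":0,"tz":0,"rx":0,"ry":0,"rz":0}]' | head -2
python3 -m pendant '[{"jaw":0,"tx":0,"ty":0,"tz":0,"rx":0,"ry":0,"rz":0},{"jaw":0,"tx":0,"ty":0,"tz":0,"rx":0,"ry":0,"rz":0},{"jaw":0,"tx":0,"ty":0,"tz":0,"rx":0,"ry":0,"rz":0},{"jaw":0,"tx":0,"ty":0,"tz":0,"rx":0,"ry":0,"rz":0},{"jaw":0,"tx":0,"ty":0,"tz":0,"rx":0,"ry":0,"rz":0}]'
python3 -c "
from h import *
to('P2',.043)"
```

```text
time: 14.67
tcp_pos: [0.4839, 0.1297, 0.1597]
time: 15.08
tcp_pos: [0.4895, -0.0245, 0.1598]
time: 15.5
tcp_pos: [0.4951, -0.1784, 0.1598]
time: 15.92
tcp_pos: [0.4984, -0.2609, 0.1594]
time: 16.33
tcp_pos: [0.499, -0.2593, 0.1598]
ee_rot: [0.0, 0.606, 0.795, 0.0]
force: [-0.9, 0.4, -1.5]
grip_width: 0.049
gripper_force: 67.6
P2 t_mm now-axes [ -0.7  -0.2 116.8] t_mm goal-axes [ -0.7  -0.2 116.8] rot [ 0.    -0.     0.006]
```

```bash

python3 -m pendant '[{"jaw":0,"tx":0,"ty":0,"tz":20,"rx":0,"ry":0,"rz":0},{"jaw":0,"tx":0,"ty":0,"tz":30,"rx":0,"ry":0,"rz":0},{"jaw":0,"tx":0,"ty":0,"tz":30,"rx":0,"ry":0,"rz":0},{"jaw":0,"tx":0,"ty":0,"tz":22,"rx":0,"ry":0,"rz":0},{"jaw":0,"tx":0,"ty":0,"tz":9,"rx":0,"ry":0,"rz":0}]' | head -2
python3 -m pendant '[{"jaw":0,"tx":0,"ty":0,"tz":0,"rx":0,"ry":0,"rz":0},{"jaw":0,"tx":0,"ty":0,"tz":0,"rx":0,"ry":0,"rz":0},{"jaw":0,"tx":0,"ty":0,"tz":2,"rx":0,"ry":0,"rz":0},{"jaw":0,"tx":0,"ty":0,"tz":1,"rx":0,"ry":0,"rz":0},{"jaw":0,"tx":0,"ty":0,"tz":0,"rx":0,"ry":0,"rz":0}]'
python3 -m pendant '[{"jaw":0,"tx":0,"ty":0,"tz":1,"rx":0,"ry":0,"rz":0},{"jaw":0,"tx":0,"ty":0,"tz":0,"rx":0,"ry":0,"rz":0},{"jaw":0,"tx":0,"ty":0,"tz":0,"rx":0,"ry":0,"rz":0},{"jaw":0,"tx":0,"ty":0,"tz":0,"rx":0,"ry":0,"rz":0},{"jaw":0,"tx":0,"ty":0,"tz":0,"rx":0,"ry":0,"rz":0}]'
```

```text
time: 16.75
tcp_pos: [0.498, -0.2591, 0.046]
time: 17.17
tcp_pos: [0.4992, -0.2602, 0.0466]
ee_rot: [0.001, 0.607, 0.795, 0.0]
force: [-0.6, 0.2, -1.3]
grip_width: 0.0486
gripper_force: 67.6
time: 17.58
tcp_pos: [0.4989, -0.26, 0.0447]
ee_rot: [0.0, 0.607, 0.795, 0.0]
force: [-0.3, -0.0, -2.6]
grip_width: 0.0485
gripper_force: 67.6
```

```bash

python3 -m pendant '[{"jaw":0,"tx":0,"ty":0,"tz":1,"rx":0,"ry":0,"rz":0},{"jaw":0,"tx":0,"ty":0,"tz":0,"rx":0,"ry":0,"rz":0},{"jaw":0,"tx":0,"ty":0,"tz":0,"rx":0,"ry":0,"rz":0},{"jaw":0,"tx":0,"ty":0,"tz":0,"rx":0,"ry":0,"rz":0},{"jaw":0,"tx":0,"ty":0,"tz":0,"rx":0,"ry":0,"rz":0}]'
python3 -m pendant '[{"jaw":0,"tx":0,"ty":0,"tz":0.8,"rx":0,"ry":0,"rz":0},{"jaw":0,"tx":0,"ty":0,"tz":0,"rx":0,"ry":0,"rz":0},{"jaw":0,"tx":0,"ty":0,"tz":0,"rx":0,"ry":0,"rz":0},{"jaw":0,"tx":0,"ty":0,"tz":0,"rx":0,"ry":0,"rz":0},{"jaw":0,"tx":0,"ty":0,"tz":0,"rx":0,"ry":0,"rz":0}]'
```

```text
time: 18.0
tcp_pos: [0.4989, -0.26, 0.0436]
ee_rot: [-0.0, 0.607, 0.795, 0.0]
force: [0.4, -0.8, -1.8]
grip_width: 0.0489
gripper_force: 67.6
time: 18.42
tcp_pos: [0.4989, -0.2601, 0.0432]
ee_rot: [0.0, 0.607, 0.795, 0.0]
force: [-2.4, 0.8, 4.3]
grip_width: 0.0487
gripper_force: 68.1
```

In light contact, so I'll release and retreat.

```bash

python3 -m pendant '[{"jaw":0,"tx":0,"ty":0,"tz":-0.1,"rx":0,"ry":0,"rz":0},{"jaw":0,"tx":0,"ty":0,"tz":0,"rx":0,"ry":0,"rz":0},{"jaw":0.65,"tx":0,"ty":0,"tz":0,"rx":0,"ry":0,"rz":0},{"jaw":0.75,"tx":0,"ty":0,"tz":0,"rx":0,"ry":0,"rz":0},{"jaw":1,"tx":0,"ty":0,"tz":0,"rx":0,"ry":0,"rz":0}]'
python3 -m pendant '[{"jaw":1,"tx":0,"ty":0,"tz":0,"rx":0,"ry":0,"rz":0},{"jaw":1,"tx":0,"ty":0,"tz":0,"rx":0,"ry":0,"rz":0},{"jaw":1,"tx":0,"ty":0,"tz":0,"rx":0,"ry":0,"rz":0},{"jaw":1,"tx":0,"ty":0,"tz":-15,"rx":0,"ry":0,"rz":0},{"jaw":1,"tx":0,"ty":0,"tz":-25,"rx":0,"ry":0,"rz":0}]' |head -2
python3 -m pendant '[{"jaw":1,"tx":0,"ty":0,"tz":-30,"rx":0,"ry":0,"rz":0},{"jaw":1,"tx":0,"ty":0,"tz":-30,"rx":0,"ry":0,"rz":0},{"jaw":1,"tx":0,"ty":0,"tz":-20,"rx":0,"ry":0,"rz":0},{"jaw":1,"tx":0,"ty":0,"tz":0,"rx":0,"ry":0,"rz":0},{"jaw":1,"tx":0,"ty":0,"tz":0,"rx":0,"ry":0,"rz":0}]'
python3 -c "
from h import *
to('R',.16)"
```

```text
time: 18.83
tcp_pos: [0.4989, -0.26, 0.0428]
ee_rot: [-0.0, 0.607, 0.795, 0.0]
force: [-1.3, 0.6, -0.1]
grip_width: 0.0744
gripper_force: 0.0
time: 19.25
tcp_pos: [0.4979, -0.2595, 0.0815]
time: 19.67
tcp_pos: [0.4991, -0.2602, 0.1638]
ee_rot: [0.001, 0.607, 0.795, 0.0]
force: [0.3, -0.6, 0.8]
grip_width: 0.0853
gripper_force: 0.0
R t_mm now-axes [412.6 126.3   3.4] t_mm goal-axes [413.2 124.3   3.8] rot [0.001 0.002 0.005]
```

```bash

python3 -m pendant '[{"jaw":1,"tx":15,"ty":5,"tz":0,"rx":0,"ry":0,"rz":0},{"jaw":1,"tx":36,"ty":11,"tz":0,"rx":0,"ry":0,"rz":0},{"jaw":1,"tx":36,"ty":11,"tz":0,"rx":0,"ry":0,"rz":0},{"jaw":1,"tx":36,"ty":11,"tz":0,"rx":0,"ry":0,"rz":0},{"jaw":1,"tx":36,"ty":11,"tz":0,"rx":0,"ry":0,"rz":0}]' | head -2
python3 -m pendant '[{"jaw":1,"tx":36,"ty":11,"tz":0,"rx":0,"ry":0,"rz":0},{"jaw":1,"tx":36,"ty":11,"tz":0,"rx":0,"ry":0,"rz":0},{"jaw":1,"tx":36,"ty":11,"tz":0,"rx":0,"ry":0,"rz":0},{"jaw":1,"tx":36,"ty":11,"tz":0,"rx":0,"ry":0,"rz":0},{"jaw":1,"tx":36,"ty":11,"tz":0,"rx":0,"ry":0,"rz":0}]' | head -2
python3 -m pendant '[{"jaw":1,"tx":36,"ty":11,"tz":0,"rx":0,"ry":0,"rz":0},{"jaw":1,"tx":26,"ty":8,"tz":0,"rx":0,"ry":0,"rz":0},{"jaw":1,"tx":11.5,"ty":3,"tz":0,"rx":0,"ry":0,"rz":0},{"jaw":1,"tx":0,"ty":0,"tz":0,"rx":0,"ry":0,"rz":0},{"jaw":1,"tx":0,"ty":0,"tz":0,"rx":0,"ry":0,"rz":0}]'
python3 -c "
from h import *
import cv2
to('R',.038)
a=imaging.camera('top')[130:300,100:400,::-1]
b=imaging.camera('side')[80:310,120:360,::-1]
cv2.imwrite('pics/a5.png',np.hstack([cv2.resize(a,(400,227)),cv2.resize(b,(237,227))]).repeat(1,0))"
```

```text
time: 20.08
tcp_pos: [0.5032, -0.0913, 0.1616]
time: 20.5
tcp_pos: [0.5086, 0.0968, 0.1617]
time: 20.92
tcp_pos: [0.511, 0.1712, 0.162]
ee_rot: [-0.001, 0.606, 0.795, -0.001]
force: [-0.0, -0.5, -1.3]
grip_width: 0.0852
gripper_force: 0.0
R t_mm now-axes [ -0.5   1.4 124. ] t_mm goal-axes [ -0.4   1.2 124. ] rot [-0.002 -0.     0.006]
```

View pics/a5.png

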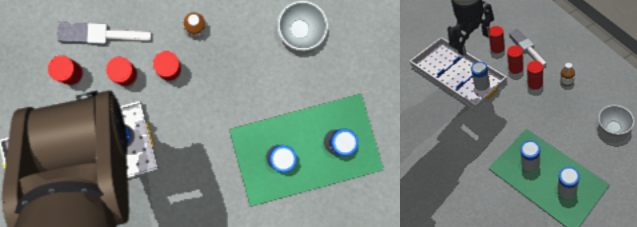

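Both light tins stand upright on the mat, at (283,160) and (344,143). The bystanders haven't moved. Gripping R.

```bash

python3 -m pendant '[{"jaw":1,"tx":0,"ty":0,"tz":20,"rx":0,"ry":0,"rz":0},{"jaw":1,"tx":0,"ty":0,"tz":35,"rx":0,"ry":0,"rz":0},{"jaw":1,"tx":0,"ty":0,"tz":30,"rx":0,"ry":0,"rz":0},{"jaw":1,"tx":0,"ty":0,"tz":27,"rx":0,"ry":0,"rz":0},{"jaw":1,"tx":0,"ty":0,"tz":13,"rx":0,"ry":0,"rz":0}]'
python3 -m pendant '[{"jaw":1,"tx":0,"ty":0,"tz":0,"rx":0,"ry":0,"rz":0},{"jaw":1,"tx":0,"ty":0,"tz":0,"rx":0,"ry":0,"rz":0},{"jaw":0,"tx":0,"ty":0,"tz":0,"rx":0,"ry":0,"rz":0},{"jaw":0,"tx":0,"ty":0,"tz":0,"rx":0,"ry":0,"rz":0},{"jaw":0,"tx":0,"ty":0,"tz":0,"rx":0,"ry":0,"rz":0}]' 75
python3 -m pendant '[{"jaw":0,"tx":0,"ty":0,"tz":0,"rx":0,"ry":0,"rz":0},{"jaw":0,"tx":0,"ty":0,"tz":0,"rx":0,"ry":0,"rz":0},{"jaw":0,"tx":0,"ty":0,"tz":0,"rx":0,"ry":0,"rz":0},{"jaw":0,"tx":0,"ty":0,"tz":0,"rx":0,"ry":0,"rz":0},{"jaw":0,"tx":0,"ty":0,"tz":0,"rx":0,"ry":0,"rz":0}]'
```

```text
time: 21.43
tcp_pos: [0.5107, 0.1693, 0.0351]
ee_rot: [-0.001, 0.608, 0.794, -0.001]
force: [-0.1, -0.3, 0.7]
grip_width: 0.0856
gripper_force: 0.0
time: 21.85
tcp_pos: [0.5123, 0.171, 0.0392]
ee_rot: [0.001, 0.607, 0.795, 0.001]
force: [-0.2, -0.6, -0.3]
grip_width: 0.0519
gripper_force: 0.0
time: 22.27
tcp_pos: [0.5122, 0.1711, 0.0394]
ee_rot: [0.001, 0.607, 0.795, 0.001]
force: [-2.4, -1.5, 7.8]
grip_width: 0.0487
gripper_force: 76.2
```

```bash

python3 -m pendant '[{"jaw":0,"tx":0,"ty":0,"tz":-8,"rx":0,"ry":0,"rz":0},{"jaw":0,"tx":0,"ty":0,"tz":-20,"rx":0,"ry":0,"rz":0},{"jaw":0,"tx":0,"ty":0,"tz":-25,"rx":0,"ry":0,"rz":0},{"jaw":0,"tx":0,"ty":0,"tz":-25,"rx":0,"ry":0,"rz":0},{"jaw":0,"tx":0,"ty":0,"tz":-25,"rx":0,"ry":0,"rz":0}]'
python3 -m pendant '[{"jaw":0,"tx":0,"ty":0,"tz":-25,"rx":0,"ry":0,"rz":0},{"jaw":0,"tx":0,"ty":0,"tz":-25,"rx":0,"ry":0,"rz":0},{"jaw":0,"tx":0,"ty":0,"tz":-20,"rx":0,"ry":0,"rz":0},{"jaw":0,"tx":0,"ty":0,"tz":-7,"rx":0,"ry":0,"rz":0},{"jaw":0,"tx":0,"ty":0,"tz":0,"rx":0,"ry":0,"rz":0}]'
python3 -m pendant '[{"jaw":0,"tx":0,"ty":0,"tz":0,"rx":0,"ry":0,"rz":0},{"jaw":0,"tx":0,"ty":0,"tz":0,"rx":0,"ry":0,"rz":0},{"jaw":0,"tx":0,"ty":0,"tz":0,"rx":0,"ry":0,"rz":0},{"jaw":0,"tx":0,"ty":0,"tz":0,"rx":0,"ry":0,"rz":0},{"jaw":0,"tx":0,"ty":0,"tz":0,"rx":0,"ry":0,"rz":0}]'
python3 -m pendant '[{"jaw":0,"tx":0,"ty":0,"tz":0,"rx":0,"ry":0,"rz":0},{"jaw":0,"tx":0,"ty":0,"tz":0,"rx":0,"ry":0,"rz":0},{"jaw":0,"tx":0,"ty":0,"tz":0,"rx":0,"ry":0,"rz":0},{"jaw":0,"tx":0,"ty":0,"tz":0,"rx":0,"ry":0,"rz":0},{"jaw":0,"tx":0,"ty":0,"tz":0,"rx":0,"ry":0,"rz":0}]'
python3 -c "
from h import *
import cv2
cv2.imwrite('pics/a6.png',cv2.resize(imaging.camera('side')[30:330,100:400,::-1],(600,600)))
print(np.abs(arm.get_state()['qd']).max())"
```

```text
time: 22.68
tcp_pos: [0.5113, 0.1711, 0.1425]
ee_rot: [-0.0, 0.607, 0.795, -0.0]
force: [0.4, -0.7, -4.4]
grip_width: 0.0485
gripper_force: 78.7
time: 23.1
tcp_pos: [0.5119, 0.1712, 0.2197]
ee_rot: [0.001, 0.607, 0.795, 0.001]
force: [0.3, -0.4, -4.5]
grip_width: 0.0489
gripper_force: 78.7
time: 23.52
tcp_pos: [0.5116, 0.171, 0.2172]
ee_rot: [-0.0, 0.607, 0.795, -0.0]
force: [0.2, 0.7, -5.3]
grip_width: 0.0486
gripper_force: 78.7
time: 23.93
tcp_pos: [0.5118, 0.1711, 0.218]
ee_rot: [0.0, 0.607, 0.795, 0.0]
force: [-0.6, 0.7, -4.6]
grip_width: 0.0483
gripper_force: 78.7
0.0013310257148112239
```

View pics/a6.png

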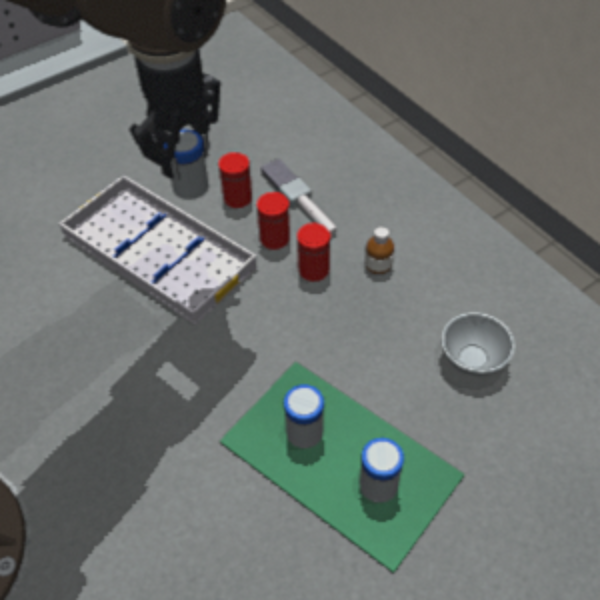

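The third tin pulls about 4.8 N (about 0.5 kg), so it is the heaviest. It is held upright at (188,165) in the picture with its base about 18 cm up. The other two stand on the mat at (304,415) and (381,470). Handing in.

```bash
python3 -c "
from workcell import arm
print(arm.sign_off())"
```

```text
the job is handed in; nothing more can be done
None
```

I handed the job in: the two lighter tins (about 2 N each) stand upright on the mat, the heaviest (about 4.8 N) is held upright and still with its base about 18 cm above the table, and the bottle, bowl and brush were left where they were; the sign-off gave no verdict.

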